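Dock the tube tray in the reader and start it

ROBOT

A 7-joint arm with a two-finger parallel gripper is mounted at the origin on the work surface. World frame = base frame: x ahead of the robot, y to its left, z up, the work surface at z = 0. Lengths are in m, angles in rad, forces in N, time in s.
With the tool pointing down it reaches from about 0.425 to 0.875 m from the base axis. Payload 4.7 kg.
Tool frame: the origin (TCP) lies at the very end of the fingers, on their centre line; the grasp point (between the pads) lies 19 mm behind it; x points along the fingers, z is the direction in which the jaws open and shut, and the axes are right-handed (so a half turn about x gives the same grasp; the last joint's range is limited). The gripper opens to 87 mm and grips with 3 to 60 N. Pads are 19 mm wide; open, the fingers measure 117 mm over their backs; the gripper's body (75 mm by 190 mm) begins 51 mm behind the grasp point.
Start: joints at [-1.141, 0.321, -0.07, 1.45, 0.023, 1.371, -0.057], TCP at [0.263, 0.595, 0.223] pointing down, gripper open.
Joint ranges: [-2.86, 2.86], [-0.3, 2.09], [-1.38, 1.24], [0.06, 2.45], [-1.56, 4.7], [0.09, 2.05], [-2.69, 2.69]. Speed limits (rad/s): [2.57, 2.57, 3.14, 3.14, 3.14, 3.14, 3.14].

INTERFACE

Orientations are given as a rotation vector (axis times angle).
In Python, from bench import * gives the robot as it stands.
- The arm moves only by the shell command python3 -m handwheel 'ROWS' [OPENING] [FORCE]. ROWS is JSON, a list of rows, each an object with "xyz": the shift along the world's x, y, z in cm, a list of three; "angular": the turn, a rotation vector about the world's x, y, z in degrees, a list of three. A call has 1 to 5 rows; each row shifts and turns the pose as measured when the row begins; what a row does not reach is not made up. A row lasts 1/12 s, in which the tool goes at most 41.7 mm and 7.16 degrees, less where a joint would pass 70% of its speed; a pose out of reach is approached as far as the arm can. A call with a gripper value outside its range is refused whole. OPENING is the finger opening in cm, from 0 to 8.7, set as the call begins (- or left out, the last holds). The fingers move at their own pace and stop on an object; FORCE is the grip in N (left out, the last holds). Time passes only in rows, so rows that do not move let the fingers close. It gives the time, the measured TCP pose, the force and the opening at its end, in the units of the state.
- get_state(): the state, without advancing time (a new reading comes with each control period).
- get_image(name): name is "scene" or "top"; returns a dict with "pixels" (384x512x3 uint8, blue, green, red), "K" (3x3 intrinsics, pixels), "dist" ([k1, k2, p1, p2, k3] as OpenCV has them; the pictures are not rectified), "cam_to_world" (4x4, takes a point from camera to world coordinates). Camera axes: x right, y down, z forward; pixel columns grow to the right and rows downward; lengths in m; the calibration is good to about 2 mm. A picture is of the moment at which its call begins. There is no depth.
- close_job(): hands the job in, once; it reports no verdict.
The state is a dict: "time": time; "joint_positions": joint angles; "qd": joint speeds; "joint_torque": joint torques, N m; "position": TCP position; "tool_rot": TCP orientation; "ft_force": force on the tool from outside, world axes, zero at the start; "torque": the same for the moment, N m; "grip_width": opening from 0.0 (shut) to 1.0 (fully open).
Only numpy, scipy, OpenCV 4.12 (cv2) and the standard library are available. Lean on these libraries where they do the work, as an engineer would, in place of code of your own. Each camera call takes 0.05 s, during which the arm holds its last target.

TASK

With the fingertips, gently push the tube tray along its rails from behind, towards the white reader, until you feel it drop fully into the locating notches, lying flat; do not push it past them, and do not lift it or take any tube out of its rack. Then press the green button all the way down to start the reading and let it go, leaving the red button alone and everything else standing where it is.

Things in the scene. Friction and masses are not known exactly. Their poses are not given: they have to be found in the camera images.
- bed: Fixed docking bed: grey plate 460 x 180 mm, two steel-topped rails (tops 30 mm above the bench), aluminium side guides 50 mm high, 162 mm over their outsides, and a white reader box 156 mm high at the far end. Origin on the bench, on the centre line; x = sliding direction, to the reader; z up. Rails run from x = -180 mm (rear end of the plate) to +180 mm. Between them it is open down to 6 mm.
- tray: Loose white board 190 x 144 x 8 mm, about 0.8 kg, on the rails, 2 mm play to each guide. Origin at the middle of its underside: 38 mm above the bench on the rails, 32 mm once dropped in. x to the reader, z up. Starts 60 to 125 mm short of its seat. Carries a grey block (see push) and, at x = 28 to 80 mm, a blue wire rack 74 mm high; tubes reach 128 mm above the origin.
- seat (a point): Where the tray's origin lies when docked: 45 mm along the bed's x, 32 mm above the bench. The tray's 16 mm long feet then stand in the 21 mm long, 6 mm deep rail notches (2.5 mm play each way); yellow marks on the guides show where its front edge ends. Beyond, the rails go on 40 mm to the reader.
- push (a point): Centre of the flat rear face of the tray's grey block, marked orange: the place to push. Face 104 mm wide, 8 to 38 mm above the tray's origin, at tray x = -95 mm (the board's rear edge); block 95 mm long. Sliding takes under 10 N; once the tray drops, the notch walls stop it and the force rises steeply. Push at about 30 mm/s or less: a fast push rams the walls.
- start (a joint): Green push button: travel in m, 0 = released, 0.006 = fully down; springs back by itself; about 5 N to press fully.
- start_top (a point): Centre of the top of the green button's cap (32 mm across), on a low grey pod on the bench to the left; pressed straight down. The red and green pods may swap places.
- stop (a joint): Red push button, travel in m as the green one; not to be pressed.
- stop_top (a point): Centre of the top of the red button's cap, on an equal pod.
- tube_red: Capped glass test tube with a red label band, loose in one cell of the blue wire rack on the tray (it may stand in any of four cells), 18 mm wide, 120 mm tall; origin at the centre of its bottom, z up along it. It rides along in its rack; leave it standing there.
- tube_orange: Capped glass test tube with a orange label band, loose in one cell of the blue wire rack on the tray (it may stand in any of four cells), 18 mm wide, 120 mm tall; origin at the centre of its bottom, z up along it. It rides along in its rack; leave it standing there.
- tube_yellow: Capped glass test tube with a yellow label band, loose in one cell of the blue wire rack on the tray (it may stand in any of four cells), 18 mm wide, 120 mm tall; origin at the centre of its bottom, z up along it. It rides along in its rack; leave it standing there.
- tube_green: Capped glass test tube with a green label band, loose in one cell of the blue wire rack on the tray (it may stand in any of four cells), 18 mm wide, 120 mm tall; origin at the centre of its bottom, z up along it. It rides along in its rack; leave it standing there.
- reagent: Brown glass bottle with blue cap, 52 mm wide, 105 mm tall, standing on the bench just beyond the bed; origin at its bottom centre. Leave it.
- beaker: Small open glass beaker, 60 mm wide, 75 mm tall, on the bench just beyond the bed; origin at its bottom centre. Leave it.
- jar: White jar with red lid, 52 mm wide, 60 mm tall, to the right; origin at its bottom centre. Leave it.
- tipbox: Blue open divided box 120 x 85 x 50 mm, to the right; origin at its bottom centre. Leave it.
Things that resemble listed ones, but are neither listed nor needed, are in the scene too. There is more than one size of the tray; the job needs the largest.

How it is judged:
On the way, in this order (a step that is already met when the one before it is completed fails the run):
1. the tray has dropped flat into the locating notches (x of tray in the frame of bed between 0.04 and 0.05 m and z of tray in the frame of bed below 0.0345 m and angle between tray's own z axis and vertical below 0.03 rad), for 0.3 s.
2. the green button is pressed all the way down (value of joint start above 0.0045 m), for 0.05 s.
At the end, for the whole second after the job is handed in: Tray flat in the notches (origin under 34.5 mm high, within 5 mm of x = 45 mm on the bed, tilt under 0.03 rad), at rest; tubes in its rack (tilt under 0.25 rad, not raised 12 mm); green button pressed 4.5 mm or more after docking; both buttons released (under 2 mm) (all of step 1 and linear speed of tray below 0.01 m/s and value of joint each of start, stop below 0.002 m and angle between each of tube_red, tube_orange, tube_yellow, tube_green's own z axis and vertical below 0.25 rad and z of each of tube_red, tube_orange, tube_yellow, tube_green in the frame of tray below 0.02 m); the robot touches nothing.
It fails at once if the tray is lifted off its rails (10 mm) or tipped, or a tube is raised or tipped out of the rack (z of tray in the frame of bed above 0.048 m or angle between tray's own z axis and vertical above 0.15 rad or not (angle between each of tube_red, tube_orange, tube_yellow, tube_green's own z axis and vertical below 0.25 rad and z of each of tube_red, tube_orange, tube_yellow, tube_green in the frame of tray below 0.02 m)).
It fails at once if the tray is pushed past the notches by 15 mm (x of tray in the frame of bed above 0.06 m).
It fails at once if the tray is rammed (more than 80 N from the fingers) (contact force between the fingers and tray above 80 N).
It fails at once if the red button is pressed, or the green one before the tray has dropped in (value of joint stop above 0.003 m or (value of joint start above 0.003 m and z of tray in the frame of bed above 0.0355 m)).
It fails at once if a bystander is shifted by more than 30 mm or knocked over (distance of any of reagent, beaker, jar, tipbox from where it was at the start of the episode above 0.03 m or angle between any of reagent, beaker, jar, tipbox's own z axis and vertical above 0.5 rad).
It also fails if it takes over 38 s, if anything falls off the work surface, if the arm or the gripper's body presses on something with over 40 N, if the wrist force passes 120 N, or if a joint passes its speed limit or range.

## Working session

There is one attempt and no reset: what is moved stays moved. The work goes in short steps, Python scripts to look and compute and a shell command to move; the robot and the scene stay as the last step left them, time stands still between calls to the robot, and variables do not carry over. Pictures are saved under pics/ and viewed, and the job is handed in when it is done.

```bash
ls; mkdir -p pics; cat > h.py <<'E'
import numpy as np, cv2
from bench import *
def ray(im,uv):
    p=cv2.undistortPoints(np.array([[uv]],float),np.array(im["K"],float),np.array(im["dist"],float))[0,0]
    T=np.array(im["cam_to_world"]); return T[:3,3],T[:3,:3]@np.array([p[0],p[1],1])
def onz(im,uv,z):
    o,d=ray(im,uv); return o+d*(z-o[2])/d[2]
def tri(a,ua,b,ub):
    o1,d1=ray(a,ua);o2,d2=ray(b,ub)
    s=np.linalg.lstsq(np.stack([d1,-d2],1),o2-o1,rcond=None)[0]
    p,q=o1+s[0]*d1,o2+s[1]*d2
    return (p+q)/2,np.linalg.norm(p-q)
E
python3 - <<'E'
from h import *
s=get_state();print(s)
import pickle
d={}
for n in("scene","top"):
    im=get_image(n);d[n]=im;cv2.imwrite(f"pics/{n}0.png",im["pixels"]);print(n,im["K"],np.round(im["cam_to_world"],3))
pickle.dump(d,open("im0.pkl","wb"))
E
```

```text
pics
{'time': 0.0, 'joint_positions': array([-1.14090144,  0.32184182, -0.07006346,  1.4516857 ,  0.02261404,
        1.37078602, -0.05686839]), 'qd': array([-9.30080538e-04, -1.78315415e-04, -1.46255763e-03, -6.68313705e-05,
       -1.41514850e-03, -1.45176804e-04, -2.94184502e-04]), 'joint_torque': array([ 4.36904766e-04, -4.91276944e+01, -4.03174460e-01, -3.12533247e+01,
       -6.36755023e-02,  4.33064613e-02,  1.74732422e-04]), 'position': array([0.26238429, 0.59408103, 0.22144376]), 'tool_rot': array([-0.89888935,  1.37925981,  0.89699233]), 'ft_force': array([-0.59143657,  0.04930701, -0.17777261]), 'torque': array([ 0.01190662, -0.01230927, -0.01570316]), 'grip_width': 1.0011340398195576}
scene [[415.03482105   0.         258.90513884]
 [  0.         415.03482105 188.97259393]
 [  0.           0.           1.        ]] [[-0.856  0.382 -0.347  0.909]
 [ 0.516  0.608 -0.604  0.593]
 [-0.02  -0.696 -0.718  0.811]
 [ 0.     0.     0.     1.   ]]
top [[477.0227393    0.         258.98828391]
 [  0.         477.0227393  197.7570021 ]
 [  0.           0.           1.        ]] [[-0.012 -0.987  0.163  0.344]
 [-1.     0.011 -0.004 -0.056]
 [ 0.002 -0.163 -0.987  1.423]
 [ 0.     0.     0.     1.   ]]
```

View pics/scene0.png

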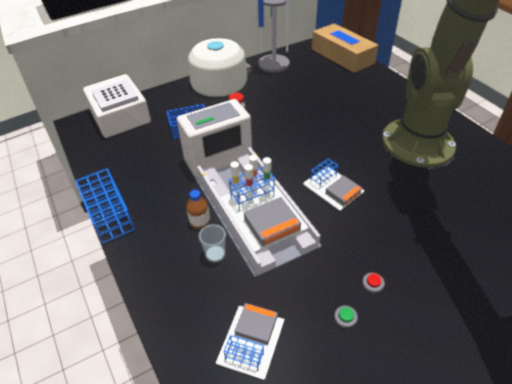

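View pics/top0.png

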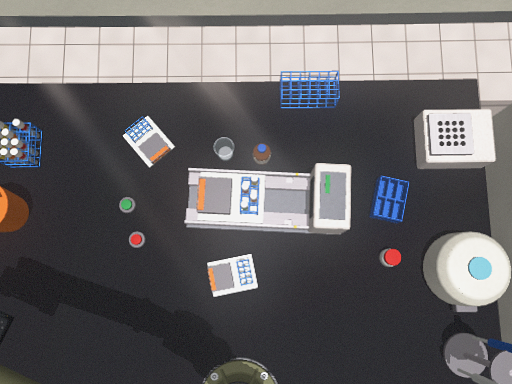

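The tray on the bed spans (195–265, 172–222) in top, with its orange face at (201,195). The two smaller look-alikes are at (148,141) and (232,276). The green button is at (127,205) and the red one at (137,239). Next I'll enlarge these areas and measure them.

```bash
python3 - <<'E'
from h import *
import pickle
d=pickle.load(open("im0.pkl","rb"))
t=d["top"]["pixels"];s=d["scene"]["pixels"]
cv2.imwrite("pics/t1.png",cv2.resize(t[155:245,105:355],None,fx=3.2,fy=3.2,interpolation=cv2.INTER_CUBIC))
cv2.imwrite("pics/s1.png",cv2.resize(s[90:335,165:395],None,fx=2.4,fy=2.4,interpolation=cv2.INTER_CUBIC))
for n in d:
    hsv=cv2.cvtColor(d[n]["pixels"],cv2.COLOR_BGR2HSV)
    for c,(lo,hi) in dict(orange=((5,150,120),(16,255,255)),green=((50,120,60),(80,255,255)),red=((0,170,120),(4,255,255)),red2=((174,170,120),(180,255,255)),yellow=((22,90,120),(35,255,255))).items():
        m=cv2.inRange(hsv,lo,hi);k,l,st,ce=cv2.connectedComponentsWithStats(m)
        print(n,c,[(st[i][:5].tolist(),np.round(ce[i],1).tolist()) for i in range(1,k) if st[i][4]>12])
E
```

```text
scene orange [([343, 187, 16, 16, 84], [351.2, 193.5]), ([188, 199, 19, 13, 176], [196.7, 205.6]), ([262, 219, 35, 18, 194], [278.9, 227.3]), ([265, 226, 34, 17, 131], [281.7, 234.2]), ([246, 304, 29, 13, 150], [260.0, 310.0])]
scene green [([197, 117, 16, 7, 37], [204.2, 120.2]), ([265, 174, 4, 4, 13], [266.5, 175.6]), ([339, 307, 15, 15, 160], [346.0, 314.0])]
scene red [([229, 93, 14, 8, 78], [236.4, 96.1]), ([368, 274, 13, 13, 128], [373.8, 279.9])]
scene red2 []
scene yellow [([233, 176, 6, 7, 30], [235.2, 179.2])]
top orange [([150, 146, 17, 14, 59], [158.3, 152.9]), ([199, 179, 6, 31, 140], [201.3, 193.4]), ([0, 186, 9, 37, 226], [3.0, 203.8]), ([209, 269, 6, 21, 56], [211.8, 278.6])]
top green [([326, 176, 4, 17, 52], [327.0, 183.8]), ([121, 200, 11, 10, 81], [126.1, 204.2])]
top red [([131, 235, 11, 9, 80], [135.8, 239.0]), ([385, 249, 16, 16, 210], [392.7, 256.7])]
top red2 []
top yellow []
```

View pics/t1.png

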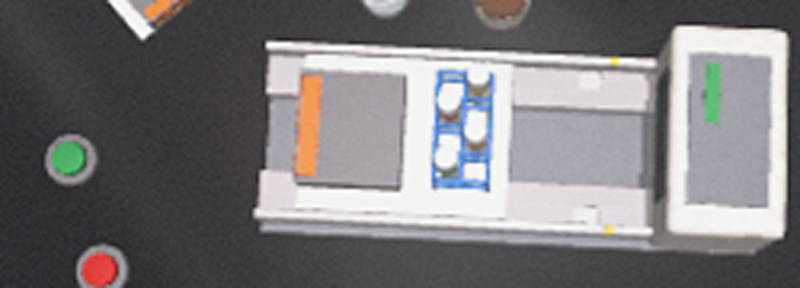

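View pics/s1.png

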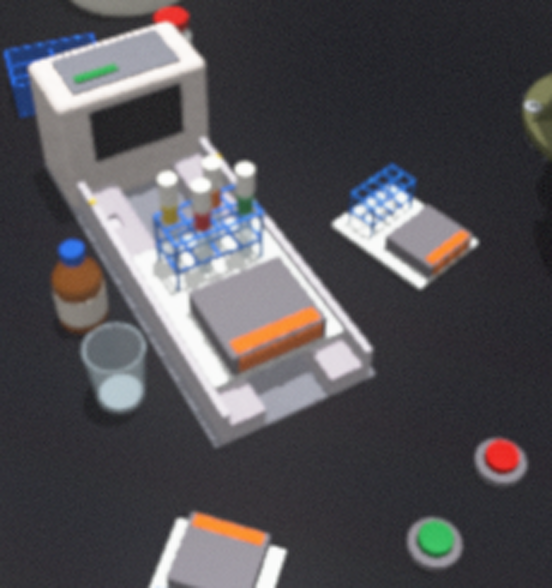

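```bash
python3 - <<'E'
from h import *
import pickle
d=pickle.load(open("im0.pkl","rb"));T=d["top"];S=d["scene"]
c=lambda x,y:(105+(x+.5)/3.2-.5,155+(y+.5)/3.2-.5)
e=lambda x,y:(165+(x+.5)/2.4-.5,90+(y+.5)/2.4-.5)
P=lambda n,r:print(n,np.round(r[0],4),round(r[1],4))
P("green",tri(T,(126.1,204.2),S,(346,314)))
P("red",tri(T,(135.8,239),S,(373.8,279.9)))
P("edge +x",tri(T,c(302,76),S,e(234,351)))   # left end in scene = +x side
P("edge -x",tri(T,c(296,176),S,e(324,318)))
for n,p in dict(gu0=(268,43),gu1=(655,63),gl0=(256,213),gl1=(655,233),yu=(615,61),yl=(609,230)).items(): print(n,np.round(onz(T,c(*p),.05),4))
for n,p in dict(ou=(302,76),ol=(296,176),ru=(300,186)).items(): print(n,np.round(onz(T,c(*p),.076),4))
for n,p in dict(fu=(512,66),fl=(504,219),ru=(305,58)).items(): print(n,np.round(onz(T,c(*p),.046),4))
P("yu",tri(T,c(615,61),S,e(94,202)))
P("yl",tri(T,c(609,230),S,e(216,155)))
# line direction of bed, rot of tool
import scipy.spatial.transform as st
s=get_state();print(np.round(st.Rotation.from_rotvec(s["tool_rot"]).as_matrix(),3))
E
```

```text
green [0.5601 0.3325 0.0191] 0.0013
red [0.4564 0.3009 0.0189] 0.0019
edge +x [0.624  0.1084 0.0815] 0.002
edge -x [0.5318 0.1154 0.0776] 0.0043
gu0 [0.6611 0.1444 0.05  ]
gu1 [ 0.6382 -0.2111  0.05  ]
gl0 [0.504  0.1533 0.05  ]
gl1 [ 0.4816 -0.2066  0.05  ]
yu [ 0.6406 -0.1745  0.05  ]
yl [ 0.4848 -0.1651  0.05  ]
ou [0.6244 0.1097 0.076 ]
ol [0.5336 0.1143 0.076 ]
ru [0.5246 0.1107 0.076 ]
fu [ 0.6378 -0.0798  0.046 ]
fl [ 0.4963 -0.0706  0.046 ]
ru [0.6475 0.1108 0.046 ]
yu [ 0.6384 -0.1732  0.051 ] 0.0045
yl [ 0.484  -0.1646  0.0536] 0.001
[[-0.001 -0.915  0.404]
 [-0.002  0.404  0.915]
 [-1.    -0.    -0.002]]
```

```bash
python3 -m handwheel '[{"xyz":[2.3,-3.0,0],"angular":[0,0,-7]},{"xyz":[2.3,-3.0,0],"angular":[0,0,-7]},{"xyz":[2.3,-3.0,0],"angular":[0,0,-7]},{"xyz":[2.3,-3.0,0],"angular":[0,0,-7]},{"xyz":[2.3,-3.0,0],"angular":[0,0,-7]}]' 5.0 20
```

```text
time: 0.52
position: [0.3681, 0.4461, 0.217]
tool_rot: [-0.422, 1.537, 0.429]
ft_force: [0.2, 0.7, -0.3]
grip_width: 0.711
```

```bash
python3 -m handwheel '[{"xyz":[2.3,-3.0,0],"angular":[0,0,-7]},{"xyz":[2.3,-3.0,0],"angular":[0,0,-7]},{"xyz":[2.3,-3.0,0],"angular":[0,0,-7]},{"xyz":[2.3,-3.0,0],"angular":[0,0,-7]},{"xyz":[2.3,-3.0,0],"angular":[0,0,-7]}]'; python3 -m handwheel '[{"xyz":[2.3,-3.0,0]},{"xyz":[2.3,-3.0,0]},{"xyz":[2.3,-3.0,0]},{"xyz":[0,0,0]}]'; python3 -c "
from h import *
from scipy.spatial.transform import Rotation as R
s=get_state();print(s['position'],R.from_rotvec(s['tool_rot']).as_matrix().round(3),s['joint_positions'].round(2))"
```

```text
time: 0.93
position: [0.4858, 0.2871, 0.2152]
tool_rot: [0.071, 1.579, -0.061]
ft_force: [1.3, 0.6, 0.4]
grip_width: 0.578
[0.48577246 0.28706518 0.21516083] [[-0.009  0.083  0.996]
 [ 0.007  0.997 -0.083]
 [-1.     0.006 -0.01 ]] [-0.82  0.14  0.27  1.69 -0.05  1.32 -0.62]schema error: expected keys xyz, angular
```

```bash
python3 -m handwheel '[{"xyz":[2.4,-3.2,0],"angular":[0,0,1]},{"xyz":[2.4,-3.2,0],"angular":[0,0,0]},{"xyz":[2.4,-3.2,0],"angular":[0,0,0]},{"xyz":[2.4,-3.2,0],"angular":[0,0,0]},{"xyz":[0,0,0],"angular":[0,0,0]}]'; python3 - <<'E'
from h import *
from scipy.spatial.transform import Rotation as R
s=get_state();print(s['position'],R.from_rotvec(s['tool_rot']).as_matrix().round(3))
E
```

```text
time: 1.35
position: [0.5878, 0.1418, 0.214]
tool_rot: [0.065, 1.578, -0.065]
ft_force: [-0.7, -2.2, 0.2]
grip_width: 0.577
[0.58776854 0.14175459 0.21398799] [[-0.008  0.082  0.997]
 [ 0.001  0.997 -0.082]
 [-1.    -0.    -0.008]]
```

```bash
python3 -m handwheel '[{"xyz":[-0.5,1.0,0],"angular":[0,0.4,1]},{"xyz":[0,0,-3.5],"angular":[0,0,0]},{"xyz":[0,0,-3.5],"angular":[0,0,0]},{"xyz":[0,0,-3.5],"angular":[0,0,0]},{"xyz":[0,0,0],"angular":[0,0,0]}]'; python3 - <<'E'
from h import *
from scipy.spatial.transform import Rotation as R
s=get_state();print(s['position'],R.from_rotvec(s['tool_rot']).as_matrix().round(3))
for n in("scene","top"): cv2.imwrite(f"pics/{n}2.png",cv2.resize(get_image(n)["pixels"][90:300,100:400],None,fx=2.5,fy=2.5))
E
```

```text
time: 1.77
position: [0.582, 0.1541, 0.1068]
tool_rot: [0.053, 1.584, -0.049]
ft_force: [-2.0, -0.4, -1.7]
grip_width: 0.574
[0.58203169 0.15411944 0.10682501] [[-0.014  0.065  0.998]
 [ 0.003  0.998 -0.065]
 [-1.     0.003 -0.014]]
```

View pics/scene2.png

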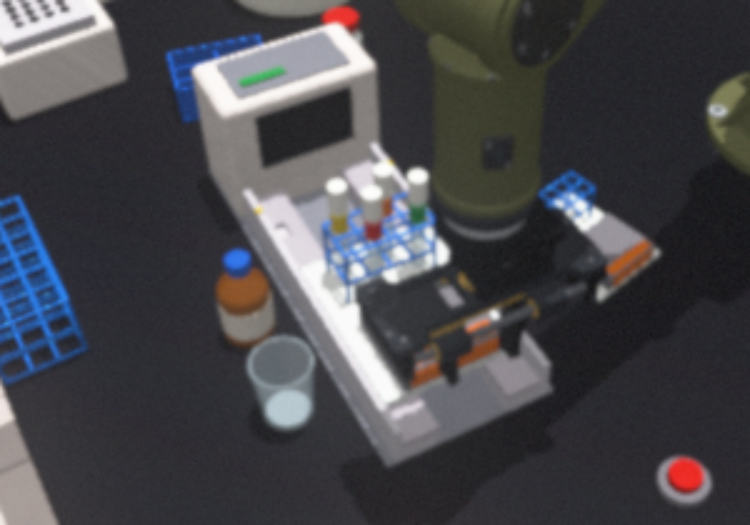

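View pics/top2.png

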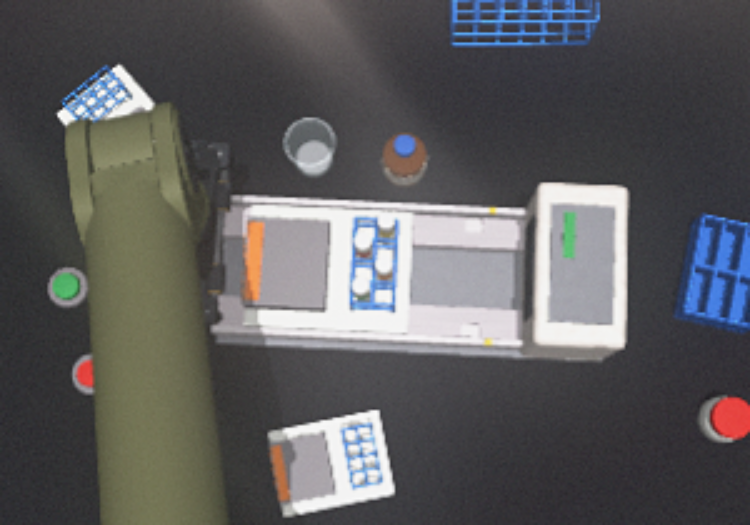

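The fingers hang behind the orange face, centred on it, and the beaker and bottle are clear. I'll descend and then approach slowly.

```bash
python3 -m handwheel '[{"xyz":[0,0,-2.7],"angular":[0,0.5,0]},{"xyz":[0,0,-2.6],"angular":[0,0,0]},{"xyz":[0,0,0],"angular":[0,0,0]}]';  python3 -m handwheel '[{"xyz":[-0.06,-0.8,0],"angular":[0,0,0]},{"xyz":[-0.06,-0.8,0],"angular":[0,0,0]},{"xyz":[0,0,0],"angular":[0,0,0]}]'
```

```text
time: 2.12
position: [0.5914, 0.1606, 0.0687]
tool_rot: [0.057, 1.571, -0.036]
ft_force: [-2.1, -0.0, -1.3]
grip_width: 0.577
time: 2.37
position: [0.5937, 0.1461, 0.0761]
tool_rot: [0.057, 1.563, -0.031]
ft_force: [-0.1, 0.1, 0.8]
grip_width: 0.57
```

```bash
python3 - <<'E'
from h import *
from scipy.spatial.transform import Rotation as R
s=get_state();print(s['position'],R.from_rotvec(s['tool_rot']).as_matrix().round(3),s['joint_positions'].round(3),s['qd'].round(2))
E
```

```text
[0.59369832 0.14608889 0.07612138] [[ 0.007  0.056  0.998]
 [ 0.017  0.998 -0.056]
 [-1.     0.017  0.006]] [-0.584  0.354  0.37   1.741 -0.16   1.063 -0.214] [-0.01 -0.02 -0.01 -0.03  0.    0.02 -0.01]
```

```bash
python3 -m handwheel '[{"xyz":[0,0,0],"angular":[0,0,0]},{"xyz":[0,0,0],"angular":[0,0,0]}]'; python3 -m handwheel '[{"xyz":[-0.6,0,-1.0],"angular":[0,0,0]}]';python3 -m handwheel '[{"xyz":[0,0,0],"angular":[0,0,0]}]'; python3 - <<'E'
from h import *
s=get_state();print(s['joint_positions'].round(3),s['qd'].round(2),s['joint_torque'].round(1))
for n in("scene","top"): cv2.imwrite(f"pics/{n}3.png",get_image(n)["pixels"])
E
```

```text
time: 2.53
position: [0.5959, 0.1455, 0.0803]
tool_rot: [0.06, 1.558, -0.031]
ft_force: [0.0, 0.2, -0.3]
grip_width: 0.574
time: 2.62
position: [0.5931, 0.1458, 0.0734]
tool_rot: [0.063, 1.551, -0.029]
ft_force: [0.3, -0.6, 1.0]
grip_width: 0.572
time: 2.7
position: [0.5908, 0.1457, 0.0717]
tool_rot: [0.062, 1.555, -0.03]
ft_force: [-1.2, 0.1, -0.5]
grip_width: 0.576
[-0.585  0.346  0.369  1.761 -0.161  1.041 -0.215] [ 0.   -0.02  0.01 -0.06  0.    0.   -0.  ] [  0.5 -46.8   4.9 -30.3  -0.1  -0.6  -0. ]
```

View pics/scene3.png

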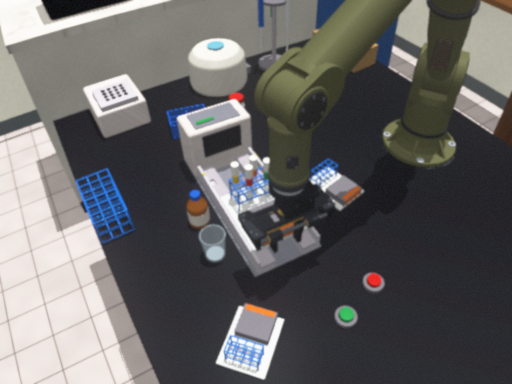

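```bash
for i in 1 2; do python3 -m handwheel '[{"xyz":[0,0,0],"angular":[0,0,0]}]' |head -3; done; python3 -m handwheel '[{"xyz":[-0.5,0,-1.0],"angular":[0,0,0]}]' | head -3; python3 -m handwheel '[{"xyz":[-0.5,0,-1.0],"angular":[0,0,0]}]' | head -3;  python3 - <<'E'
from h import *
from scipy.spatial.transform import Rotation as R
s=get_state();print(s['position'],R.from_rotvec(s['tool_rot']).as_matrix().round(3),s['joint_positions'].round(3),s['qd'].round(2))
E
```

```text
time: 2.88
position: [0.5927, 0.1461, 0.0732]
tool_rot: [0.063, 1.551, -0.029]
time: 2.97
position: [0.5926, 0.1463, 0.0731]
tool_rot: [0.062, 1.552, -0.029]
time: 3.05
position: [0.5898, 0.1466, 0.0648]
tool_rot: [0.064, 1.547, -0.028]
time: 3.13
position: [0.5846, 0.1467, 0.054]
tool_rot: [0.064, 1.547, -0.028]
[0.58457537 0.14673566 0.05404801] [[ 0.024  0.058  0.998]
 [ 0.022  0.998 -0.059]
 [-0.999  0.023  0.023]] [-0.589  0.349  0.365  1.797 -0.165  0.994 -0.215] [-0.02  0.02 -0.03  0.23 -0.03 -0.29  0.  ]
```

```bash
python3 -m handwheel '[{"xyz":[0,0,0],"angular":[-1.3,1.4,0]},{"xyz":[0,0,0],"angular":[0,0,0]}]';  python3 - <<'E'
from h import *
from scipy.spatial.transform import Rotation as R
s=get_state();print(s['position'],R.from_rotvec(s['tool_rot']).as_matrix().round(3),s['qd'].round(2))
E
```

```text
time: 3.3
position: [0.5804, 0.1462, 0.0499]
tool_rot: [0.044, 1.578, -0.048]
ft_force: [-0.7, 1.1, 0.5]
grip_width: 0.582
[0.58040663 0.1461525  0.0498728 ] [[-0.007  0.058  0.998]
 [-0.003  0.998 -0.058]
 [-1.    -0.003 -0.007]] [ 0.01 -0.02  0.01  0.09 -0.01 -0.03  0.02]
```

```bash
python3 -m handwheel '[{"xyz":[-0.02,-0.4,0.1],"angular":[0,0,0]},{"xyz":[-0.02,-0.4,0.1],"angular":[0,0,0]},{"xyz":[-0.02,-0.3,0],"angular":[0,0,0]},{"xyz":[-0.02,-0.25,0],"angular":[0,0,0]},{"xyz":[-0.02,-0.25,0],"angular":[0,0,0]}]';python3 -m handwheel '[{"xyz":[-0.02,-0.25,0],"angular":[0,0,0]},{"xyz":[-0.02,-0.25,0],"angular":[0,0,0]}]'
```

```text
time: 3.72
position: [0.577, 0.1283, 0.0495]
tool_rot: [0.043, 1.58, -0.048]
ft_force: [-0.7, 0.8, 0.5]
grip_width: 0.574
time: 3.88
position: [0.5767, 0.1239, 0.0497]
tool_rot: [0.045, 1.579, -0.046]
ft_force: [0.2, 5.6, -3.0]
grip_width: 0.571
```

```bash
python3 -m handwheel '[{"xyz":[-0.02,-0.25,0],"angular":[0,0,0]},{"xyz":[-0.02,-0.25,0],"angular":[0,0,0]},{"xyz":[-0.02,-0.25,0],"angular":[0,0,0]},{"xyz":[-0.02,-0.25,0],"angular":[0,0,0]}]'; python3 - <<'E'
from h import *
from scipy.spatial.transform import Rotation as R
s=get_state();print(s['position'],R.from_rotvec(s['tool_rot']).as_matrix().round(3),s['qd'].round(2))
E
```

```text
time: 4.22
position: [0.5758, 0.1208, 0.0499]
tool_rot: [0.049, 1.577, -0.035]
ft_force: [1.3, 5.2, -1.8]
grip_width: 0.575
[0.57583508 0.12081202 0.04988229] [[-0.007  0.054  0.999]
 [ 0.009  0.999 -0.053]
 [-1.     0.009 -0.007]] [ 0.03 -0.02 -0.    0.02 -0.02 -0.01  0.06]
```

```bash
python3 -m handwheel '[{"xyz":[-0.03,-0.4,0.05],"angular":[0,0,0]},{"xyz":[-0.03,-0.4,0.05],"angular":[0,0,0]},{"xyz":[-0.03,-0.4,0.05],"angular":[-0.4,0,0]},{"xyz":[-0.03,-0.4,0.05],"angular":[-0.2,0,0]},{"xyz":[-0.03,-0.4,0],"angular":[0,0,0]}]'; python3 - <<'E'
from h import *
from scipy.spatial.transform import Rotation as R
s=get_state();print(s['position'],R.from_rotvec(s['tool_rot']).as_matrix().round(3),s['qd'].round(2))
E
```

```text
time: 4.63
position: [0.5734, 0.1055, 0.0511]
tool_rot: [0.04, 1.578, -0.035]
ft_force: [0.8, 5.7, -1.6]
grip_width: 0.574
[0.57338156 0.10554375 0.05108901] [[-0.007  0.048  0.999]
 [ 0.003  0.999 -0.048]
 [-1.     0.003 -0.007]] [ 0.05 -0.02  0.02  0.03 -0.01 -0.01  0.09]
```

```bash
python3 -m handwheel '[{"xyz":[0.03,-0.32,0.02],"angular":[-0.1,0,-0.3]},{"xyz":[0.03,-0.32,0.02],"angular":[-0.1,0,-0.3]},{"xyz":[0.03,-0.32,0.02],"angular":[-0.1,0,-0.3]},{"xyz":[0,-0.32,0],"angular":[-0.1,0,-0.2]},{"xyz":[0,-0.32,0],"angular":[-0.1,0,-0.2]}]'; python3 -m handwheel '[{"xyz":[0,-0.32,0.02],"angular":[-0.1,0,-0.2]},{"xyz":[0,-0.32,0.02],"angular":[-0.1,0,-0.2]},{"xyz":[0,-0.32,0.02],"angular":[-0.1,0,-0.2]},{"xyz":[0,-0.32,0],"angular":[-0.1,0,-0.2]},{"xyz":[0,-0.32,0],"angular":[-0.1,0,-0.2]}]'; python3 - <<'E'
from h import *
from scipy.spatial.transform import Rotation as R
s=get_state();print(s['position'],R.from_rotvec(s['tool_rot']).as_matrix().round(3),s['qd'].round(2))
E
```

```text
time: 5.05
position: [0.5739, 0.0884, 0.0515]
tool_rot: [0.051, 1.578, -0.061]
ft_force: [0.9, 3.3, -3.6]
grip_width: 0.578
time: 5.47
position: [0.5741, 0.0711, 0.0521]
tool_rot: [0.059, 1.577, -0.083]
ft_force: [1.0, 3.5, -3.9]
grip_width: 0.576
[0.57408466 0.07107661 0.05213324] [[-0.008  0.09   0.996]
 [-0.015  0.996 -0.09 ]
 [-1.    -0.016 -0.006]] [ 0.03 -0.01  0.03  0.01  0.02  0.    0.01]
```

```bash
python3 -m handwheel '[{"xyz":[-0.01,-0.24,0],"angular":[0.2,0,0.3]},{"xyz":[-0.01,-0.24,0],"angular":[0.2,0,0.3]},{"xyz":[-0.01,-0.24,0],"angular":[0.2,0,0.3]},{"xyz":[-0.01,-0.24,0],"angular":[0.1,0,0.2]},{"xyz":[-0.01,-0.24,0],"angular":[0,0,0]}]'; python3 - <<'E'
from h import *
from scipy.spatial.transform import Rotation as R
s=get_state();print(s['position'],R.from_rotvec(s['tool_rot']).as_matrix().round(3),s['qd'].round(2))
E
```

```text
time: 5.88
position: [0.5732, 0.058, 0.0523]
tool_rot: [0.054, 1.578, -0.057]
ft_force: [0.4, 4.6, -3.1]
grip_width: 0.574
[0.57316449 0.05796114 0.05233574] [[-0.008  0.07   0.997]
 [-0.001  0.998 -0.07 ]
 [-1.    -0.002 -0.008]] [ 0.04 -0.01  0.02  0.01 -0.   -0.    0.05]
```

```bash
python3 -m handwheel '[{"xyz":[-0.01,-0.24,0],"angular":[0,0,0.1]},{"xyz":[-0.01,-0.24,0],"angular":[0,0,0]},{"xyz":[-0.01,-0.24,0],"angular":[0,0,0]},{"xyz":[-0.01,-0.24,0],"angular":[0,0,0]}]'; python3 - <<'E'
from h import *
from scipy.spatial.transform import Rotation as R
s=get_state();print(s['position'],R.from_rotvec(s['tool_rot']).as_matrix().round(3),s['qd'].round(2))
im=get_image("top");cv2.imwrite("pics/t4.png",cv2.resize(im["pixels"][155:245,150:355],None,fx=3.8,fy=3.8,interpolation=cv2.INTER_CUBIC))
E
```

```text
time: 6.22
position: [0.5723, 0.047, 0.0523]
tool_rot: [0.053, 1.579, -0.056]
ft_force: [-0.2, 4.9, -3.1]
grip_width: 0.576
[0.57228801 0.04699205 0.05232983] [[-0.009  0.069  0.998]
 [-0.001  0.998 -0.069]
 [-1.    -0.002 -0.009]] [ 0.04 -0.01  0.02  0.01 -0.   -0.    0.06]
```

View pics/t4.png

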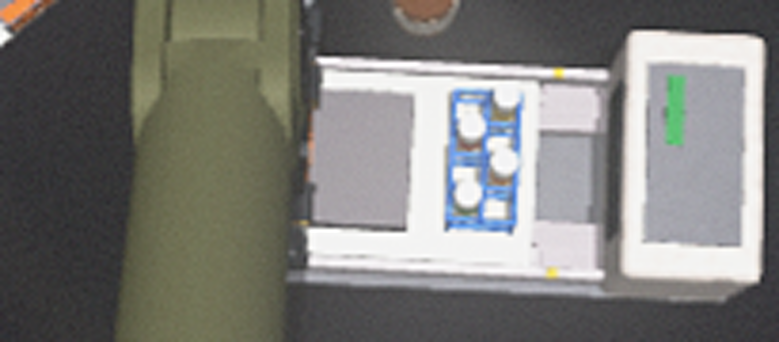

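The tray front is at column 538 and the yellow marks are at about 555 in the crop, so roughly 14 mm remain. I'll go slower from here.

```bash
python3 -m handwheel '[{"xyz":[-0.01,-0.2,0],"angular":[0,0,0]},{"xyz":[-0.01,-0.2,0],"angular":[0,0,0]}]'; python3 -m handwheel '[{"xyz":[-0.01,-0.2,0],"angular":[0,0,0]},{"xyz":[-0.01,-0.2,0],"angular":[0,0,0]}]'
```

```text
time: 6.43
position: [0.572, 0.0424, 0.0523]
tool_rot: [0.054, 1.579, -0.056]
ft_force: [0.5, 4.3, -1.3]
grip_width: 0.568
time: 6.6
position: [0.5717, 0.0384, 0.0524]
tool_rot: [0.054, 1.579, -0.056]
ft_force: [1.1, 4.9, -2.5]
grip_width: 0.574
```

```bash
python3 -m handwheel '[{"xyz":[-0.01,-0.2,0],"angular":[0,0,0]}]'; python3 -m handwheel '[{"xyz":[-0.01,-0.2,0],"angular":[0,0,0]}]'
```

```text
time: 6.68
position: [0.5716, 0.0363, 0.0523]
tool_rot: [0.054, 1.58, -0.055]
ft_force: [1.3, 4.9, -1.8]
grip_width: 0.579
time: 6.77
position: [0.5715, 0.0339, 0.0524]
tool_rot: [0.053, 1.579, -0.056]
ft_force: [0.4, 2.6, -1.2]
grip_width: 0.574
```

```bash
python3 -m handwheel '[{"xyz":[-0.01,-0.2,0],"angular":[0,0,0]}]'; python3 -m handwheel '[{"xyz":[-0.01,-0.15,0],"angular":[0,0,0]}]'
```

```text
time: 6.85
position: [0.5716, 0.0313, 0.0525]
tool_rot: [0.053, 1.579, -0.056]
ft_force: [0.4, 3.7, -3.0]
grip_width: 0.576
time: 6.93
position: [0.5715, 0.0295, 0.0525]
tool_rot: [0.053, 1.579, -0.056]
ft_force: [-0.4, 8.9, -1.8]
grip_width: 0.576
```

```bash
python3 -m handwheel '[{"xyz":[-0.01,-0.2,0],"angular":[0,0,0]}]'; python3 -m handwheel '[{"xyz":[-0.01,-0.2,0],"angular":[0,0,0]}]'; python3 - <<'E'
from h import *
im=get_image("top");cv2.imwrite("pics/t5.png",cv2.resize(im["pixels"][155:245,150:355],None,fx=3.8,fy=3.8,interpolation=cv2.INTER_CUBIC))
E
```

```text
time: 7.02
position: [0.5713, 0.0294, 0.0526]
tool_rot: [0.055, 1.579, -0.053]
ft_force: [-0.1, 10.2, -1.5]
grip_width: 0.577
time: 7.1
position: [0.5712, 0.0295, 0.0526]
tool_rot: [0.056, 1.58, -0.05]
ft_force: [0.9, 8.4, -3.2]
grip_width: 0.57
```

View pics/t5.png

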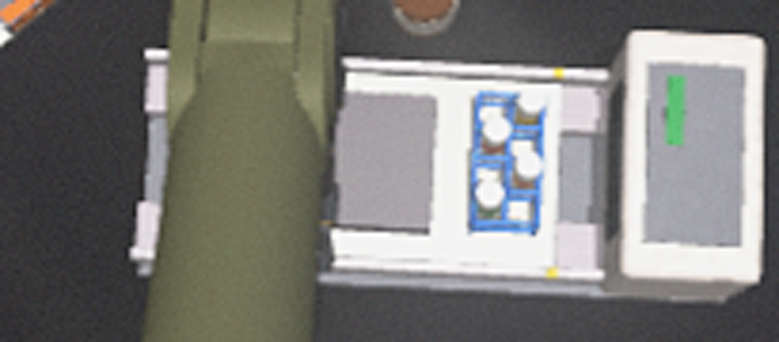

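The front edge is at the marks (column ~558), the motion has stopped and the force doubled. One slightly firmer push will confirm the wall.

```bash
python3 -m handwheel '[{"xyz":[-0.02,-0.4,0],"angular":[0,0,0]}]'; python3 -m handwheel '[{"xyz":[0,0.6,0],"angular":[-0.3,0,-0.3]},{"xyz":[0,1.0,0],"angular":[0,0,0]},{"xyz":[0,1.5,0],"angular":[0,0,0]},{"xyz":[0,2,0],"angular":[0,0,0]}]'; python3 -m handwheel '[{"xyz":[0,2,2],"angular":[0,0,0]},{"xyz":[0,2,3],"angular":[0,0,0]},{"xyz":[0,2,3],"angular":[0,0,0]},{"xyz":[0,3,2],"angular":[0,0,0]}]'
python3 - <<'E'
from h import *
from scipy.spatial.transform import Rotation as R
s=get_state();print(s['position'],R.from_rotvec(s['tool_rot']).as_matrix().round(3),s['qd'].round(2))
E
```

```text
time: 7.23
position: [0.5708, 0.0293, 0.0526]
tool_rot: [0.058, 1.58, -0.045]
ft_force: [0.4, 13.0, -2.0]
grip_width: 0.577
time: 7.57
position: [0.5718, 0.0711, 0.054]
tool_rot: [0.059, 1.577, -0.069]
ft_force: [-0.3, 0.4, 0.4]
grip_width: 0.57
time: 7.9
position: [0.5686, 0.1528, 0.1526]
tool_rot: [0.055, 1.585, -0.091]
ft_force: [1.6, -0.2, 0.6]
grip_width: 0.572
[0.56859042 0.15282182 0.15259118] [[-0.017  0.093  0.996]
 [-0.022  0.995 -0.093]
 [-1.    -0.024 -0.015]] [-0.43 -0.01 -0.18 -0.5   0.08  0.51 -0.68]
```

```bash
python3 -m handwheel '[{"xyz":[0,3,0],"angular":[1,0.5,0]},{"xyz":[0,3,0],"angular":[0,0,0]},{"xyz":[0,3,0],"angular":[0,0,0]},{"xyz":[0,3,0],"angular":[0,0,0]},{"xyz":[0,0,0],"angular":[0,0,0]}]' 0
python3 - <<'E'
from h import *
from scipy.spatial.transform import Rotation as R
import pickle
s=get_state();print(s['position'],R.from_rotvec(s['tool_rot']).as_matrix().round(3),s['qd'].round(2))
d={n:get_image(n) for n in("top","scene")};pickle.dump(d,open("im6.pkl","wb"))
cv2.imwrite("pics/t6.png",cv2.resize(d["top"]["pixels"][155:245,105:355],None,fx=3.2,fy=3.2,interpolation=cv2.INTER_CUBIC))
cv2.imwrite("pics/s6.png",cv2.resize(d["scene"]["pixels"][90:335,165:395],None,fx=2.4,fy=2.4,interpolation=cv2.INTER_CUBIC))
E
```

```text
time: 8.32
position: [0.5744, 0.2795, 0.1627]
tool_rot: [0.069, 1.577, -0.078]
ft_force: [0.1, 0.7, 0.4]
grip_width: 0.283
[0.57444335 0.27952482 0.16270436] [[-0.008  0.093  0.996]
 [-0.005  0.996 -0.093]
 [-1.    -0.005 -0.007]] [ 0.02 -0.02  0.06  0.02  0.07  0.02  0.01]
```

View pics/t6.png

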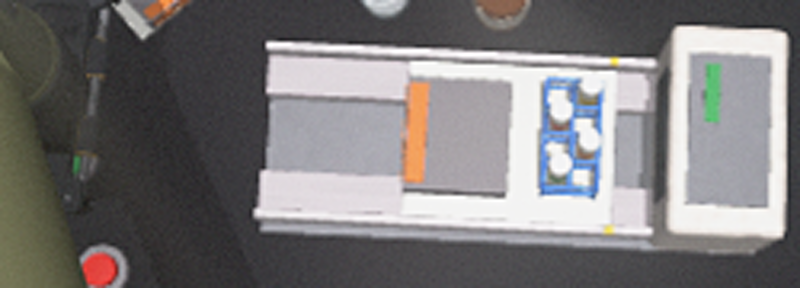

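View pics/s6.png

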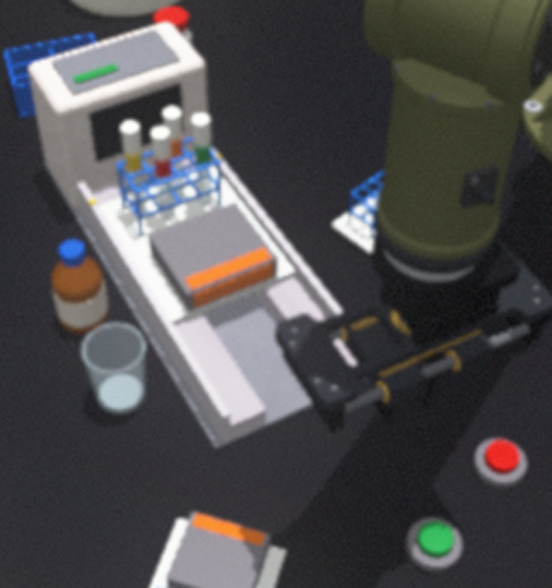

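```bash
python3 - <<'E'
from h import *
import pickle
d=pickle.load(open("im6.pkl","rb"));T=d["top"];S=d["scene"]
c=lambda x,y:(105+(x+.5)/3.2-.5,155+(y+.5)/3.2-.5)
e=lambda x,y:(165+(x+.5)/2.4-.5,90+(y+.5)/2.4-.5)
P=lambda n,r:print(n,np.round(r[0],4),round(r[1],4))
P("edge +x",tri(T,c(410,83),S,e(188,290)))
P("edge -x",tri(T,c(404,183),S,e(274,263)))
# orange centroid, height shift, same method both times
d0=pickle.load(open("im0.pkl","rb"))
def cen(im,box):
    x0,y0,x1,y1=box
    m=cv2.inRange(cv2.cvtColor(im["pixels"],cv2.COLOR_BGR2HSV)[y0:y1,x0:x1],(5,150,190),(16,255,255))
    k,l,st,ce=cv2.connectedComponentsWithStats(m);i=1+np.argmax(st[1:,4]);return ce[i]+[x0,y0],st[i,4]
for dd,bt,bs in((d0,(190,170,215,215),(255,210,305,250)),(d,(225,170,250,218),(235,185,290,225))):
    a,n1=cen(dd["top"],bt);b,n2=cen(dd["scene"],bs);print(a,n1,b,n2);P("strip",tri(dd["top"],a,dd["scene"],b))
for p in((617,70),(611,226)): print(onz(T,c(*p),.040).round(4))
E
```

```text
edge +x [0.6188 0.0124 0.0704] 0.002
edge -x [0.5262 0.0202 0.0641] 0.004
[201.27857143 193.44285714] 140 [278.91237113 227.31958763] 194
strip [0.5792 0.1034 0.0775] 0.0021
[234.77862595 196.41221374] 131 [259.59627329 201.48447205] 161
strip [0.5714 0.0075 0.0703] 0.0004
[ 0.6342 -0.177   0.04  ]
[ 0.4895 -0.1678  0.04  ]
```

The strip sank from 77.5 to 70.3 mm over 96 mm of travel, so the tray has dropped in. Now the green button.

```bash
python3 -m handwheel '[{"xyz":[-0.7,2.6,0],"angular":[0,0,0]},{"xyz":[-0.7,2.6,-2],"angular":[0,0,0]},{"xyz":[0,0,-3],"angular":[0,0,0]},{"xyz":[0,0,-2],"angular":[0,0,0]},{"xyz":[0,0,0],"angular":[0,0,0]}]' 0
python3 -m handwheel '[{"xyz":[0,0,0],"angular":[0,0,0]}]'
```

```text
time: 8.83
position: [0.5682, 0.3128, 0.0937]
tool_rot: [0.076, 1.565, -0.104]
ft_force: [-1.3, -0.4, 0.0]
grip_width: 0.007
time: 8.92
position: [0.5689, 0.3102, 0.0935]
tool_rot: [0.076, 1.565, -0.108]
ft_force: [0.6, -0.3, 0.2]
grip_width: 0.006
```

```bash
python3 -m handwheel '[{"xyz":[-0.9,2.0,-1],"angular":[0,0,1.5]},{"xyz":[0,0,-1],"angular":[0,0,0]},{"xyz":[0,0,0],"angular":[0,0,0]}]'
python3 - <<'E'
from h import *
from scipy.spatial.transform import Rotation as R
s=get_state();print(s['position'],R.from_rotvec(s['tool_rot']).as_matrix().round(3),s['qd'].round(2))
E
```

```text
time: 9.17
position: [0.5635, 0.3262, 0.0763]
tool_rot: [0.059, 1.561, -0.093]
ft_force: [0.9, -1.1, -1.3]
grip_width: 0.009
[0.5634618  0.32621219 0.0762548 ] [[ 0.008  0.097  0.995]
 [-0.022  0.995 -0.097]
 [-1.    -0.021  0.01 ]] [-0.03 -0.02 -0.03 -0.03 -0.03  0.02 -0.  ]
```

```bash
python3 -m handwheel '[{"xyz":[-0.35,0.7,-1.5],"angular":[1.2,0.5,0]},{"xyz":[0,0,-1.2],"angular":[0,0,0]},{"xyz":[0,0,0],"angular":[0,0,0]}]'
python3 - <<'E'
from h import *
from scipy.spatial.transform import Rotation as R
s=get_state();print(s['position'],R.from_rotvec(s['tool_rot']).as_matrix().round(3),s['qd'].round(2))
im=get_image("scene");cv2.imwrite("pics/s7.png",cv2.resize(im["pixels"][200:350,270:420],None,fx=4,fy=4))
E
```

```text
time: 9.42
position: [0.5622, 0.3339, 0.0522]
tool_rot: [0.079, 1.566, -0.074]
ft_force: [-0.8, -0.2, -0.8]
grip_width: -0.0
[0.56221483 0.33393806 0.05222676] [[ 0.004  0.097  0.995]
 [ 0.003  0.995 -0.097]
 [-1.     0.003  0.004]] [ 0.   -0.02  0.   -0.02 -0.    0.03  0.  ]
```

View pics/s7.png

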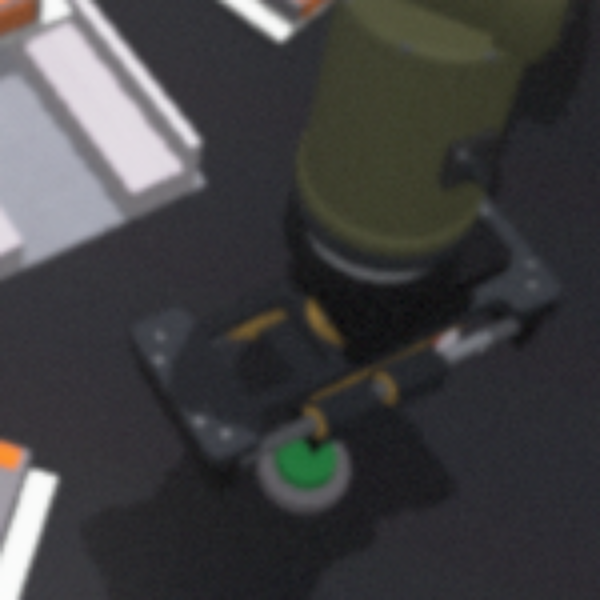

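The fingertips are over the green cap at crop (310,445). I'll lower them.

```bash
python3 -m handwheel '[{"xyz":[-0.1,-0.1,-1.2],"angular":[0,0,0]},{"xyz":[0,0,-1.0],"angular":[0,0,0]},{"xyz":[0,0,-0.5],"angular":[0,0,0]},{"xyz":[0,0,-0.4],"angular":[0,0,0]}]'; python3 -m handwheel '[{"xyz":[0,0,-0.4],"angular":[0,0,0]},{"xyz":[0,0,-0.4],"angular":[0,0,0]}]'; 
```

```text
time: 9.8
position: [0.5643, 0.333, 0.0232]
tool_rot: [0.082, 1.56, -0.073]
ft_force: [-0.1, -1.1, -0.0]
grip_width: 0.006
time: 9.97
position: [0.5645, 0.3331, 0.0158]
tool_rot: [0.082, 1.56, -0.073]
ft_force: [-10.1, -5.3, 37.0]
grip_width: 0.005
```

```bash
python3 -m handwheel '[{"xyz":[0,0,0],"angular":[0,0,0]}]'; python3 -m handwheel '[{"xyz":[0,0,0.3],"angular":[0,0,0]}]'; python3 -m handwheel '[{"xyz":[0,0,0.3],"angular":[0,0,0]}]';  python3 -m handwheel '[{"xyz":[0,0,0.3],"angular":[0,0,0]}]'
```

```text
time: 10.05
position: [0.5645, 0.3331, 0.017]
tool_rot: [0.082, 1.56, -0.073]
ft_force: [-2.9, -1.1, 5.3]
grip_width: 0.005
time: 10.13
position: [0.5644, 0.3331, 0.0203]
tool_rot: [0.082, 1.561, -0.073]
ft_force: [-0.9, -0.7, 1.6]
grip_width: 0.004
time: 10.22
position: [0.5645, 0.3331, 0.0237]
tool_rot: [0.082, 1.561, -0.073]
ft_force: [0.0, 0.0, 0.2]
grip_width: 0.006
time: 10.3
position: [0.5646, 0.3332, 0.0268]
tool_rot: [0.082, 1.56, -0.073]
ft_force: [-0.2, -0.3, -0.5]
grip_width: -0.0
```

The force rose to 37 N against a stop, well above the 5 N spring. I'll press once more, gently and longer, so it surely holds at full travel.

```bash
python3 -m handwheel '[{"xyz":[-0.2,0,-0.4],"angular":[0,0,0]},{"xyz":[0,0,-0.3],"angular":[0,0,0]},{"xyz":[0,0,-0.25],"angular":[0,0,0]}]'; python3 -m handwheel '[{"xyz":[0,0,-0.2],"angular":[0,0,0]}]'; python3 -m handwheel '[{"xyz":[0,0,-0.15],"angular":[0,0,0]}]'; python3 -m handwheel '[{"xyz":[0,0,-0.15],"angular":[0,0,0]}]'; python3 -m handwheel '[{"xyz":[0,0,-0.1],"angular":[0,0,0]}]'
```

```text
time: 10.55
position: [0.5635, 0.3337, 0.0181]
tool_rot: [0.083, 1.558, -0.072]
ft_force: [-0.0, -1.1, 4.2]
grip_width: 0.008
time: 10.63
position: [0.5637, 0.3338, 0.0162]
tool_rot: [0.083, 1.558, -0.072]
ft_force: [-4.5, -2.7, 20.0]
grip_width: 0.008
time: 10.72
position: [0.5637, 0.3338, 0.0162]
tool_rot: [0.083, 1.558, -0.072]
ft_force: [-6.5, -3.8, 20.2]
grip_width: 0.004
time: 10.8
position: [0.5637, 0.3337, 0.0163]
tool_rot: [0.083, 1.559, -0.071]
ft_force: [-5.2, -2.3, 13.5]
grip_width: 0.004
time: 10.88
position: [0.5636, 0.3337, 0.0165]
tool_rot: [0.083, 1.559, -0.071]
ft_force: [-2.1, -0.8, 7.0]
grip_width: 0.005
```

```bash
python3 -m handwheel '[{"xyz":[0,0,0.5],"angular":[0,0,0]},{"xyz":[0,0,1.5],"angular":[0,0,0]},{"xyz":[0,0,3],"angular":[0,0,0]},{"xyz":[0,0,3],"angular":[0,0,0]},{"xyz":[0,0,3],"angular":[0,0,0]}]'; python3 -m handwheel '[{"xyz":[-2.3,2.5,1],"angular":[0,0,0]},{"xyz":[-2.3,2.5,1],"angular":[0,0,0]},{"xyz":[-2,2.5,0],"angular":[0,0,0]},{"xyz":[0,0,0],"angular":[0,0,0]},{"xyz":[0,0,0],"angular":[0,0,0]}]'
python3 - <<'E'
from h import *
d={n:get_image(n) for n in("top","scene")}
cv2.imwrite("pics/t8.png",cv2.resize(d["top"]["pixels"][120:260,100:360],None,fx=3,fy=3,interpolation=cv2.INTER_CUBIC))
cv2.imwrite("pics/s8.png",cv2.resize(d["scene"]["pixels"][90:335,165:395],None,fx=2.4,fy=2.4,interpolation=cv2.INTER_CUBIC))
E
```

```text
time: 11.3
position: [0.5575, 0.3301, 0.1198]
tool_rot: [0.075, 1.573, -0.08]
ft_force: [-0.2, 1.0, -0.4]
grip_width: 0.006
time: 11.72
position: [0.4941, 0.4072, 0.1482]
tool_rot: [0.085, 1.562, -0.079]
ft_force: [1.2, -0.5, -0.3]
grip_width: 0.002
```

View pics/t8.png

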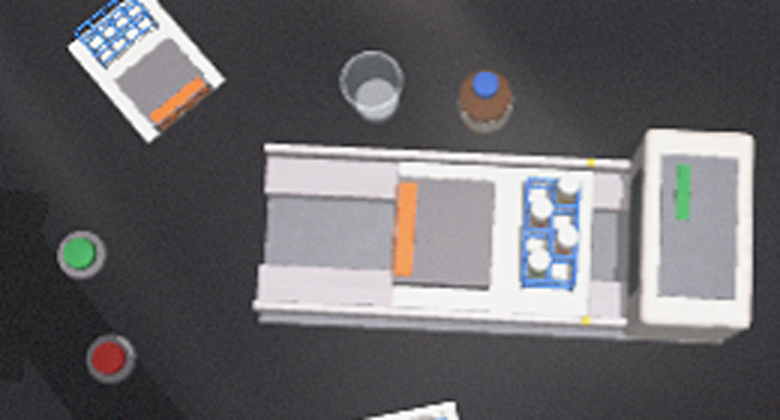

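View pics/s8.png

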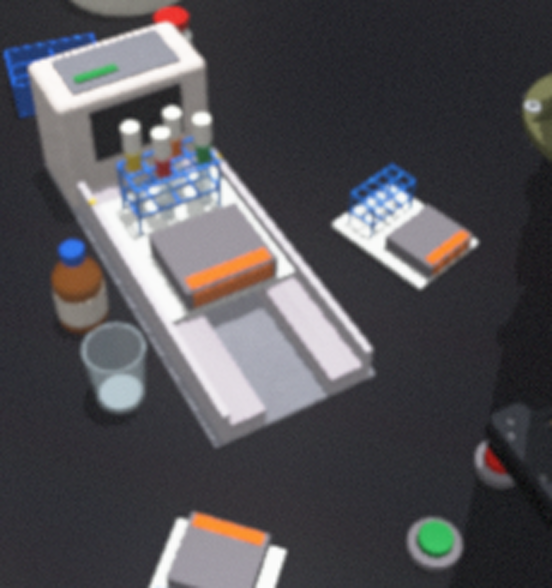

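The tray front is at the yellow marks (top crop columns ~587–592). All four tubes stand in the rack, the beaker and bottle are where they were, both buttons are up and the arm is clear. I'll hand in.

```bash
python3 -c "
from bench import *
print(close_job())"
```

```text
the job is handed in; nothing more can be done
None
```

The tray is docked in the notches and the green button has been pressed and released. I handed the job in at about 11.8 s; it gives no verdict.

**Docking:** I pushed the tray about 96 mm. Sliding took about 3–6 N. At the notches the tray stopped, and it stayed put when I pushed up to 13 N. The two views showed the block's marked strip drop from 77.5 to 70.3 mm. Single edge points were noisier: one rear corner triangulated 6 mm lower than the other. The front edge lined up with the yellow marks. About half of the push ran at 36–41 mm/s, above the 30 mm/s advised, but the last 40 mm was at or below about 32 mm/s.

**Button:** I pressed the green button twice. The first press was harder than intended, at 37 N against its stop. The second was a gentler hold at about 7–20 N with the fingertips at about 16.3 mm, then I released it.

**Last pictures:**
- The tray is at the marks and all four tubes stand in the rack.
- The beaker and bottle have not moved. The jar and tip box were outside the last crops, but the arm never went near them.
- Both buttons look released. The red one was never touched.
- The arm is clear of everything.

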